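Stack the spacer and cap on the stain-filter stand

TASK

The filter stand on the lab bench is waiting to be closed up: put the tall metal spacer ring over its centre post first, down flat on the perforated disc, and then put the ribbed cap over the post, open end down, so that it sits flat on top of the spacer. Leave both upright and let go; the other parts lying about are not needed.

Things in the scene. Friction and masses are not known exactly. Their poses are not given: they have to be found in the camera images.
- seat (a point): The filter stand: a fixed round steel dish 110 mm across and 20 mm high on the bench, with a perforated aluminium disc 92 mm across and 6 mm thick already on it and an upright steel post in the middle. This point lies on the post's axis at the top face of the perforated disc, 26 mm above the bench; z is up. The post is 12 mm thick and stands 60 mm above this point, its last 8 mm tapering to a 4 mm wide tip.
- spacer_mid (a point): The spacer: a loose plain aluminium ring, a short tube 54 mm in outside diameter, 40 mm high, with a 34 mm hole right through, about 90 g, standing on the bench with its axis (z) up. The point is its centre, half-way up (20 mm above its underside). A much lower ring, 12 mm high, of the same diameter and metal also lies about and is the wrong one.
- cap_mid (a point): The cap: a loose white plastic cap, a cylinder 50 mm in diameter and 50 mm high with thin grey upright ribs round its side and a closed, bevelled top; about 60 g, standing on the bench open end down, z up. Its bore, open below, is 34 mm wide and 34 mm deep. The point is its centre, half-way up (25 mm above its open lower rim). It is gripped by its straight sides. A low smooth white jar lid, 64 mm wide and 14 mm high, also lies about and is the wrong one.
Not all that is in view belongs to the job. Of the things that look like the part that bears seat, the largest one is meant.

How it is judged:
By the outcome, as a careful person would: the job done as asked, in the order asked, and still so for the second after the job is handed in, with the robot touching nothing.
It also fails if it takes over 64 s, if anything falls off the work surface, if the arm or the gripper's body presses on something with over 40 N, if the wrist force passes 120 N, or if a joint passes its speed limit or range.

ROBOT

A 6-joint arm with a two-finger parallel gripper is mounted at the origin on the work surface. World frame = base frame: x ahead of the robot, y to its left, z up, the work surface at z = 0. Lengths are in mm, angles in rad, forces in N, time in s.
With the tool pointing down it reaches from about 425 to 1125 mm from the base axis. Payload 14.9 kg.
Tool frame: the origin (TCP) lies on the centre line of the jaws, within the pads' length; the fingertips stand 8 mm ahead of it and the grasp point (between the pads) lies 11 mm behind it (robot.tcp_to_tips is the distance from the TCP to the fingertips, in mm); z points along the fingers, y is the direction in which the jaws open and shut (so a half turn about z gives the same grasp; the last joint's range is limited). The gripper opens to 91 mm and grips with 3 to 60 N. Pads are 32 mm wide; open, the fingers measure 118 mm over their backs; the gripper's body (76 mm by 178 mm) begins 60 mm behind the grasp point.
Start: joints at [1.197, 0.379, 1.734, -0, 1.028, -0.033], TCP at [233.976, 659.752, 221.932] pointing down, gripper open.
Joint ranges: [-2.77, 2.77], [-0.74, 2.19], [0, 2.66], [-1.06, 4.2], [0.31, 2.87], [-3.08, 3.08]. Speed limits (rad/s): [1.89, 1.89, 2.39, 3.14, 3.14, 3.14].

INTERFACE

Orientations are given as a rotation vector (axis times angle).
In Python, from cell import robot gives the robot as it stands.
- The arm moves only by the shell command python3 -m handwheel 'ROWS' [FORCE]. ROWS is JSON, a list that holds one entry, the list of rows, each a list of 7 numbers: the shift along the tool's x, y, z in mm, then the turn, a rotation vector about the tool's x, y, z in rad, then the finger opening in mm, from 0 to 91.2. A call has 1 to 20 rows; each row is the pose to reach, as a shift and turn from the pose commanded when the call began, along the tool's axes at that moment; what a row does not reach only later rows make up. A row lasts 1/12 s, in which the tool goes at most 41.7 mm and 7.16 degrees, less where a joint would pass 70% of its speed; a pose out of reach is approached as far as the arm can. A call with a gripper value outside its range is refused whole. The fingers move at their own pace and stop on an object; FORCE is the grip in N (left out, the last holds). Time passes only in rows, so rows that repeat a pose let the fingers close. It gives the time, the measured TCP pose, the force and the opening at its end, in the units of the state.
- robot.get_obs(): the state, without advancing time (a new reading comes with each control period).
- robot.get_image(name): name is "side" or "top"; returns (picture, depth): 420x560x3 uint8, blue, green, red; 420x560 float32, mm along the optical axis (not along the pixel's ray), 0 where there is no reading.
- robot.camera_info(name): a dict with "vertical_fov" (degrees; the focal length in pixels is half the picture's height over the tangent of half this angle, whatever the lens; pixels are square), "cx", "cy" (the principal point, pixels), "R" (3x3) and "t" (3): a world point X has camera coordinates R X + t. Camera axes: x right, y down, z forward; pixel columns grow to the right and rows downward; lengths in mm; the calibration is good to about 2 mm. A picture is of the moment at which its call begins. camera_info takes no time and is no camera call.
- robot.finish_job(): hands the job in, once; it reports no verdict.
The state is a dict: "time_s": time; "qpos": joint angles; "joint_vel": joint speeds; "joint_torque": joint torques, N m; "ee_pos": TCP position; "ee_rot": TCP orientation; "ft_force": force on the tool from outside, world axes, zero at the start; "ft_torque": the same for the moment, N m; "grip_width": finger opening in mm.
Only numpy, scipy, OpenCV 4.12 (cv2) and the standard library are available. Lean on these libraries where they do the work, as an engineer would, in place of code of your own. Each camera call takes 0.05 s, during which the arm holds its last target. There are 200 camera calls.

## Working session

There is one attempt and no reset: what is moved stays moved. The work goes in short steps, Python scripts to look and compute and a shell command to move; the robot and the scene stay as the last step left them, time stands still between calls to the robot, and variables do not carry over. Pictures are saved under pics/ and viewed, about 8 in all and at most 12, crops included, and the job is handed in when it is done.

```bash
mkdir -p pics
cat > h.py <<'E'
import numpy as np, cv2
from cell import robot
from scipy.spatial.transform import Rotation as R
def cloud(name):
    im,d=robot.get_image(name); c=robot.camera_info(name)
    f=210/np.tan(np.radians(c["vertical_fov"])/2)
    v,u=np.mgrid[:420,:560]
    P=np.stack([(u-c["cx"])/f*d,(v-c["cy"])/f*d,d],-1)
    W=(P-np.array(c["t"]))@np.array(c["R"])
    W[d==0]=np.nan
    return im,W
def save(name,im,s=1): cv2.imwrite("pics/"+name+".png",cv2.resize(im,None,fx=s,fy=s,interpolation=cv2.INTER_CUBIC))
E
python3 - <<'E'
from h import *
for n in("top","side"):
    im,W=cloud(n); save(n+"0",im,1.4); np.savez(n+"0",im=im,W=W); c=robot.camera_info(n);print(n,c)
o=robot.get_obs();print(o)
E
```

```text
top {'vertical_fov': 43.272175956301645, 'cx': 279.6895373701128, 'cy': 209.93278481465458, 'R': array([[-0.16309353, -0.98659655, -0.00526762],
       [-0.95932908,  0.15982831, -0.23268569],
       [ 0.23040882, -0.03289615, -0.97253772]]), 't': array([ 72.75535719, 541.20654433, 831.82312935])}
side {'vertical_fov': 52.76826497679631, 'cx': 282.16482446181027, 'cy': 207.32727684906772, 'R': array([[ 0.85038685, -0.52585314, -0.0179076 ],
       [-0.30464854, -0.46434444, -0.83160899],
       [ 0.4289889 ,  0.71264487, -0.5550728 ]]), 't': array([-453.9599983 ,  189.7292075 ,  655.63236247])}
{'time_s': 0.1, 'qpos': array([ 1.19671263e+00,  3.79337962e-01,  1.73472413e+00, -1.54263497e-05,
        1.02845526e+00, -3.33151259e-02]), 'joint_vel': array([-0.00026077, -0.00037088, -0.00287544,  0.0009925 ,  0.00094377,
       -0.00117252]), 'joint_torque': array([-1.93217536e-03, -7.65033102e+01, -4.35288191e+01,  6.50265603e-02,
        3.99620994e-02, -3.23110839e-05]), 'ee_pos': array([233.84369807, 659.42874859, 221.36566327]), 'ee_rot': array([-5.32649939e-01, -3.09593158e+00,  1.42660390e-03]), 'ft_force': array([ 0.02906646, -0.80377063, -0.3208202 ]), 'ft_torque': array([0.03458096, 0.00666018, 0.01861495]), 'grip_width': 91.15013211161121}
```

View pics/top0.png

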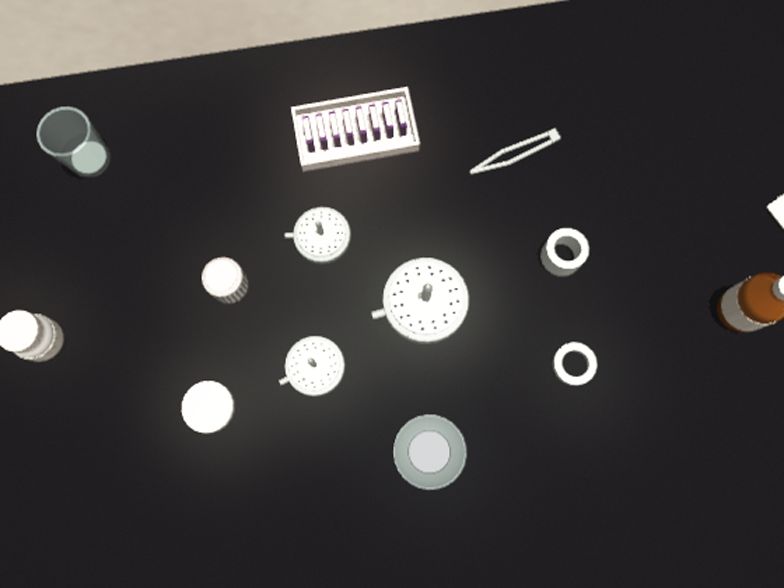

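View pics/side0.png

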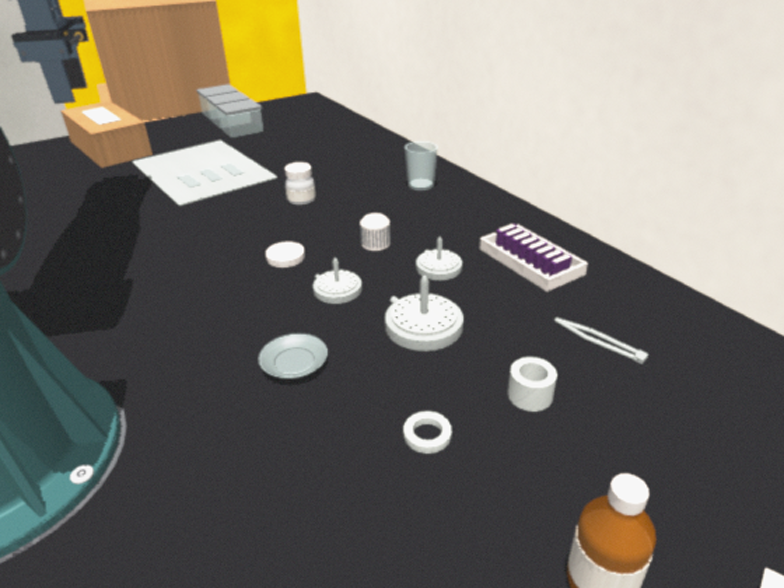

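Top view, pixels at 1.4x:
- **Stands:** (426,298), (321,233) and (315,364). The first is the largest, so it is the one meant.
- **Rings:** (567,247) is the tall tube and so the spacer. (575,364) is the low, wrong one.
- **White round things:** (224,278) has ribs, so it is the cap. (207,406) is the flat jar lid and (25,333) is a bottle.

Next I'll confirm in one crop and measure.

```bash
cat > m.py <<'E'
from h import *
from scipy.optimize import least_squares
def circ(P,r):
    f=lambda p:np.hypot(P[:,0]-p[0],P[:,1]-p[1])-r
    return least_squares(f,P[:,:2].mean(0),loss="soft_l1",f_scale=1).x
def near(W,c,rad,z0,z1):
    P=W.reshape(-1,3); P=P[~np.isnan(P[:,0])]
    return P[(np.hypot(P[:,0]-c[0],P[:,1]-c[1])<rad)&(P[:,2]>z0)&(P[:,2]<z1)]
E
python3 - <<'E'
from m import *
t=np.load("top0.npz");s=np.load("side0.npz")
g=lambda u,v:np.nanmedian(t["W"][int(v/1.4)-2:int(v/1.4)+3,int(u/1.4)-2:int(u/1.4)+3].reshape(-1,3),0)
C={"stand":g(400,300),"spacer":g(550,247),"cap":g(224,278)}
for k,(z0,z1) in {"stand":(20,35),"spacer":(34,46),"cap":(44,56)}.items():
    for n,W in(("top",t["W"]),("side",s["W"])):
        c=C[k][:2]
        for _ in range(4):
            P=near(W,c,75 if k=="stand" else 45,z0,z1)
            if len(P)<5: break
            c,r=cv2.minEnclosingCircle(P[:,:2].astype(np.float32))
        print(k,n,len(P),np.round(c,1),round(r,1),"mean",P.mean(0).round(1))
    for n,W in(("top",t["W"]),("side",s["W"])):
        if k=="stand":
            for a,b in((30,45),(45,60),(60,75),(75,90)):
                P=near(W,c,40,a,b); print(" post",n,len(P),P.mean(0).round(1) if len(P) else "")
        else:
            P=near(W,c,40,5,z0-3); print(" side pts",n,len(P),circ(P,27 if k=="spacer" else 25).round(1) if len(P)>9 else "")
a=t["im"]; b=s["im"]
cr=[cv2.resize(x,(390,290),interpolation=cv2.INTER_CUBIC) for x in (a[145:250,130:270],a[145:280,260:441],b[135:240,180:320],b[230:340,270:418])]
save("crop0",np.vstack([np.hstack(cr[:2]),np.hstack(cr[2:])]))
E
```

```text
stand top 2219 [543.3 -58.8] 54.5 mean [543.6 -58.8  24.8]
stand side 1218 [543.3 -63.1] 54.3 mean [539.4 -69.2  25.3]
 post top 17 [537.6 -59.4  36. ]
 post top 15 [541.1 -57.2  52.8]
 post top 14 [540.1 -58.   68. ]
 post top 39 [543.5 -59.2  81.2]
 post side 35 [541.3 -64.1  38. ]
 post side 39 [541.8 -64.1  52.7]
 post side 44 [541.7 -64.2  67.3]
 post side 35 [542.2 -63.9  80.3]
spacer top 450 [ 576.1 -245.2] 27.5 mean [ 574.9 -244.8   38.8]
spacer side 447 [ 574.6 -248. ] 27.6 mean [ 572.6 -249.9   39.2]
 side pts top 239 [ 575.2 -244.4]
 side pts side 507 [ 574.7 -247.6]
cap top 558 [608.5 187.9] 24.6 mean [607.9 187.9  48.3]
cap side 168 [607.8 184.7] 25.2 mean [604.9 180.4  48.8]
 side pts top 179 [609.2 188.5]
 side pts side 276 [609.1 186.7]
```

View pics/crop0.png

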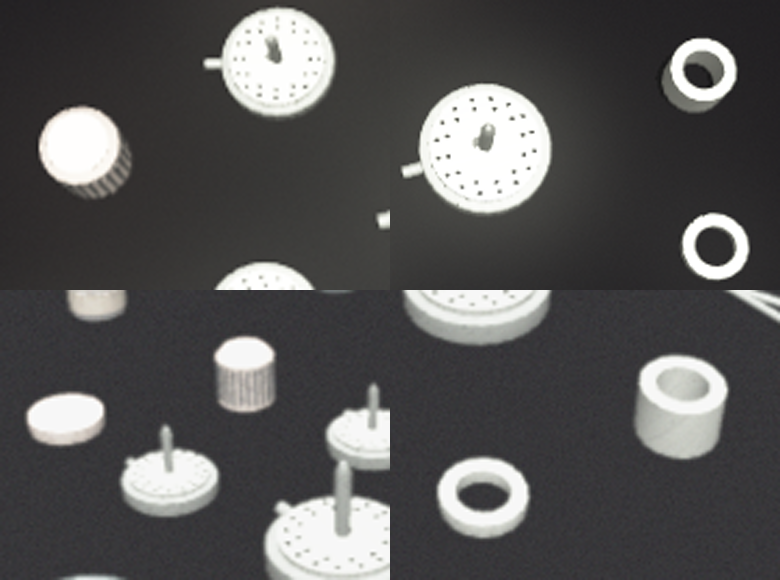

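The crop confirms them: the ribbed cap at (80,150), the largest stand at (485,148), and the tall tube at (700,75), with the low ring below it at (715,245). I'll take the mean of the two cameras: stand (543,-61), spacer (575,-246), cap (608,187). The tool yaw stays fixed throughout.

```bash
cat > d.py <<'E'
import sys
from h import *
def d(*T,p=None):
    o=robot.get_obs(); M=R.from_rotvec(o["ee_rot"]).as_matrix()
    print("t",round(o["time_s"],2),"pos",o["ee_pos"].round(1),"w",o["grip_width"].round(1),"F",o["ft_force"].round(1),"yaw",np.degrees(np.arctan2(M[1,1],M[0,1])).round(2),"tilt",M[:2,2].round(4))
    for t in T: print(t,"->",(M.T@(np.array(t)-o["ee_pos"])).round(1))
if __name__=="__main__": d(*[eval(a) for a in sys.argv[1:]])
E
python3 d.py 560,60,222 575.3,-246,150 575.3,-246,18
```

```text
Traceback (most recent call last):
  File "d.py", line 7, in <module>
    if __name__=="__main__": d(*[eval(a) for a in sys.argv[1:]])
                             ~^^^^^^^^^^^^^^^^^^^^^^^^^^^^^^^^^^
  File "d.py", line 5, in d
    print("t",round(o["time_s"],2),"pos",o["ee_pos"].round(1),"w",o["grip_width"].round(1),"F",o["ft_force"].round(1),"yaw",np.degrees(np.arctan2(M[1,1],M[0,1])).round(2),"tilt",M[:2,2].round(4))
                                                                  ^^^^^^^^^^^^^^^^^^^^^
AttributeError: 'float' object has no attribute 'round'
```

```bash
sed -i 's/o\["grip_width"\].round(1)/round(o["grip_width"],1)/' d.py
python3 d.py 560,60,222 575.3,-246,150 575.3,-246,18
```

```text
t 0.1 pos [233.8 659.4 221.4] w 91.2 F [ 0.  -0.8 -0.3] yaw 70.48 tilt [-0.0003 -0.0009]
(560, 60, 222) -> [-5.077e+02 -4.560e+02 -2.000e-01]
(575.3, -246, 150) -> [-624.4 -739.2   72. ]
(575.3, -246, 18) -> [-624.4 -739.1  204. ]
```

```bash
python3 -m handwheel '[[[-508,-456,0,0,0,0,91],[-508,-456,0,0,0,0,91],[-508,-456,0,0,0,0,91],[-508,-456,0,0,0,0,91],[-508,-456,0,0,0,0,91],[-508,-456,0,0,0,0,91],[-508,-456,0,0,0,0,91],[-508,-456,0,0,0,0,91],[-508,-456,0,0,0,0,91],[-508,-456,0,0,0,0,91],[-508,-456,0,0,0,0,91],[-508,-456,0,0,0,0,91],[-508,-456,0,0,0,0,91],[-508,-456,0,0,0,0,91],[-508,-456,0,0,0,0,91],[-508,-456,0,0,0,0,91],[-508,-456,0,0,0,0,91],[-508,-456,0,0,0,0,91],[-508,-456,0,0,0,0,91],[-508,-456,0,0,0,0,91]]]' 30; python3 d.py 575.3,-246,100
```

```text
time_s: 1.77
ee_pos: [559.9, 60.6, 221.7]
ee_rot: [-0.533, -3.095, 0.0]
ft_force: [-0.2, 1.3, 0.7]
grip_width: 91.1
t 1.77 pos [559.9  60.6 221.7] w 91.1 F [-0.2  1.3  0.7] yaw 70.48 tilt [-0.0007  0.0001]
(575.3, -246, 100) -> [-117.1 -283.8  121.6]
```

```bash
python3 -m handwheel '[[[-117,-284,0,0,0,0,91],[-117,-284,0,0,0,0,91],[-117,-284,0,0,0,0,91],[-117,-284,0,0,0,0,91],[-117,-284,0,0,0,0,91],[-117,-284,0,0,0,0,91],[-117,-284,0,0,0,0,91],[-117,-284,0,0,0,0,91],[-117,-284,122,0,0,0,91],[-117,-284,122,0,0,0,91],[-117,-284,122,0,0,0,91],[-117,-284,122,0,0,0,91],[-117,-284,122,0,0,0,91]]]'
python3 - <<'E'
from m import *
from d import d
d((575.3,-246,18))
im,W=cloud("side"); save("s1",im,1.4)
im,W=cloud("top"); save("t1",im,1.4)
E
```

```text
time_s: 2.85
ee_pos: [574.9, -245.0, 99.0]
ee_rot: [-0.53, -3.093, -0.002]
ft_force: [0.2, -0.1, 0.2]
grip_width: 90.6
t 2.85 pos [ 574.9 -245.    99. ] w 90.6 F [ 0.2 -0.1  0.2] yaw 70.55 tilt [-0.0034  0.0017]
(575.3, -246, 18) -> [-1.  -0.9 81. ]
```

View pics/s1.png

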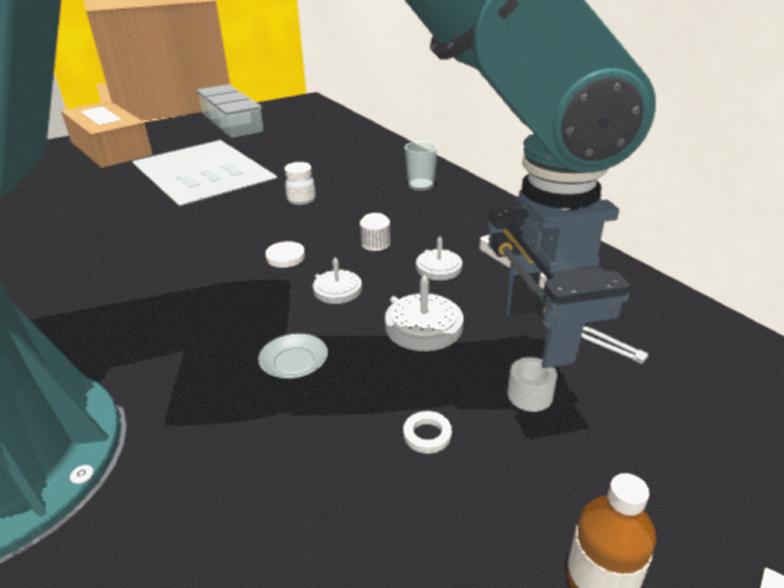

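The gripper is above the spacer at (532,385), with clear space on both sides. I'll descend, close and lift.

```bash
python3 -m handwheel '[[[0,0,30,0,0,0,91],[0,0,60,0,0,0,91],[0,0,80,0,0,0,91],[0,0,81,0,0,0,91],[0,0,81,0,0,0,91],[0,0,81,0,0,0,45],[0,0,81,0,0,0,45],[0,0,81,0,0,0,45],[0,0,81,0,0,0,45],[0,0,81,0,0,0,45],[0,0,81,0,0,0,45],[0,0,81,0,0,0,45],[0,0,81,0,0,0,45],[0,0,81,0,0,0,45]]]' 30; python3 d.py 575.3,-246,140
```

```text
time_s: 4.12
ee_pos: [575.8, -246.7, 19.3]
ee_rot: [0.533, 3.096, -0.0]
ft_force: [-0.8, 1.5, 7.2]
grip_width: 53.1
t 4.12 pos [ 575.8 -246.7   19.3] w 53.1 F [-0.8  1.5  7.2] yaw 70.48 tilt [ 0.0001 -0.0001]
(575.3, -246, 140) -> [   0.7    0.4 -120.7]
```

```bash
python3 -m handwheel '[[[0,0,-30,0,0,0,45],[0,0,-60,0,0,0,45],[0,0,-90,0,0,0,45],[0,0,-110,0,0,0,45],[0,0,-110,0,0,0,45],[0,0,-110,0,0,0,45]]]'; python3 d.py 543.2,-61,129
```

```text
time_s: 4.62
ee_pos: [576.1, -246.8, 129.7]
ee_rot: [0.533, 3.094, -0.001]
ft_force: [-0.2, 0.2, -1.5]
grip_width: 53.2
t 4.62 pos [ 576.1 -246.8  129.7] w 53.2 F [-0.2  0.2 -1.5] yaw 70.47 tilt [ 0.0016 -0.0007]
(543.2, -61, 129) -> [ 93.1 164.1   0.5]
```

```bash
python3 -m handwheel '[[[19,33,0,0,0,0,45],[38,66,0,0,0,0,45],[56,98,0,0,0,0,45],[75,131,0,0,0,0,45],[93,164,0,0,0,0,45],[93,164,0,0,0,0,45],[93,164,0,0,0,0,45],[93,164,0,0,0,0,45]]]'
python3 - <<'E'
from m import *
from d import d
d()
im,W=cloud("side"); save("s2",im[90:300,200:420],3.5)
P=near(W,(543,-61),40,112,146); print("spacer side fit", len(P), circ(P[P[:,2]<142],27).round(1),np.percentile(P[:,2],[1,99]))
P=near(W,(543,-61),40,31,75); print("post", len(P),P.mean(0).round(1))
for a in range(106,150,4):
    P=near(W,(543,-63),40,a,a+4); print(a,len(P),circ(P,27).round(1) if len(P)>5 else "")
im,W=cloud("top"); save("t2",im,1.4)
P=near(W,(543,-61),40,142,156); print("top pts",len(P),P.mean(0).round(1) if len(P) else "")
E
```

```text
time_s: 5.28
ee_pos: [542.5, -61.0, 127.9]
ee_rot: [-0.532, -3.095, 0.0]
ft_force: [0.5, -0.2, -0.7]
grip_width: 53.6
t 5.28 pos [542.5 -61.  127.9] w 53.6 F [ 0.5 -0.2 -0.7] yaw 70.51 tilt [-0.0014  0.0001]
spacer side fit 376 [541.9 -71.7] [112.36233424 145.77134587]
post 122 [541.5 -64.3  54. ]
106 6 [542.9 -60.2]
110 42 [542.  -61.5]
114 32 [541.9 -61.9]
118 27 [542.  -69.1]
122 48 [541.9 -71.8]
126 55 [541.7 -72.5]
130 61 [540.7 -73.2]
134 57 [541.6 -73.1]
138 62 [541.  -72.8]
142 68 [540.8 -73.4]
146 114 [541.6 -73. ]
top pts 0
```

View pics/s2.png

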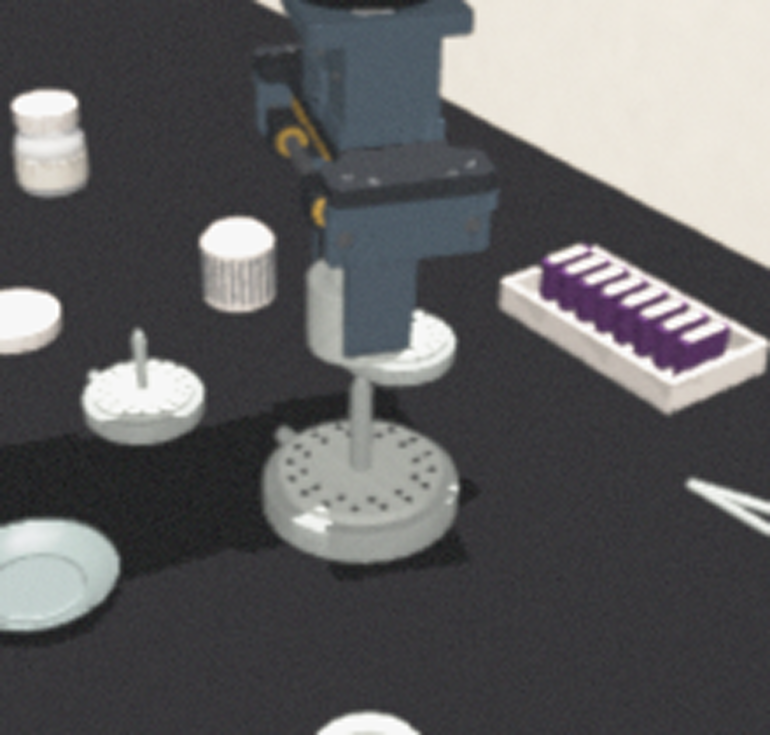

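The spacer is held upright; its underside at about (360,360) is right over the post tip at (361,378), and the fits agree to about 2 mm against 11 mm of clearance. I'll lower it.

```bash
python3 -m handwheel '[[[-0.5,0,20,0,0,0,45],[-0.5,0,40,0,0,0,45],[-0.5,0,60,0,0,0,45],[-0.5,0,74,0,0,0,45],[-0.5,0,79,0,0,0,45],[-0.5,0,80,0,0,0,45],[-0.5,0,80,0,0,0,45],[-0.5,0,80,0,0,0,45]]]'; python3 d.py
```

```text
time_s: 6.05
ee_pos: [543.9, -61.5, 49.7]
ee_rot: [0.533, 3.095, 0.0]
ft_force: [0.0, -0.4, -0.3]
grip_width: 53.4
t 6.05 pos [543.9 -61.5  49.7] w 53.4 F [ 0.  -0.4 -0.3] yaw 70.44 tilt [ 0.0011 -0.0002]
```

```bash
python3 -m handwheel '[[[0,0,1,0,0,0,45],[0,0,2,0,0,0,45],[0,0,3,0,0,0,45],[0,0,3.5,0,0,0,45],[0,0,4,0,0,0,45],[0,0,4,0,0,0,45],[0,0,4,0,0,0,45]]]'; python3 d.py
```

```text
time_s: 6.63
ee_pos: [543.4, -61.1, 45.3]
ee_rot: [0.533, 3.096, -0.0]
ft_force: [-1.5, -0.4, 7.3]
grip_width: 53.3
t 6.63 pos [543.4 -61.1  45.3] w 53.3 F [-1.5 -0.4  7.3] yaw 70.48 tilt [ 0. -0.]
```

Contact came at the predicted height with 7 N, so I'll release and rise.

```bash
python3 -m handwheel '[[[0,0,0,0,0,0,91],[0,0,0,0,0,0,91],[0,0,0,0,0,0,91],[0,0,0,0,0,0,91],[0,0,0,0,0,0,91],[0,0,0,0,0,0,91],[0,0,-15,0,0,0,91],[0,0,-40,0,0,0,91],[0,0,-80,0,0,0,91],[0,0,-120,0,0,0,91],[0,0,-130,0,0,0,91],[0,0,-130,0,0,0,91]]]'; python3 d.py 608.3,187,175 608.3,187,100
```

```text
time_s: 7.63
ee_pos: [545.2, -61.4, 178.3]
ee_rot: [0.532, 3.09, 0.0]
ft_force: [0.4, 0.1, 0.0]
grip_width: 91.2
t 7.63 pos [545.2 -61.4 178.3] w 91.2 F [0.4 0.1 0. ] yaw 70.48 tilt [ 0.0058 -0.0009]
(608.3, 187, 175) -> [ 23.6 255.2   3.5]
(608.3, 187, 100) -> [ 24.  255.1  78.5]
```

```bash
python3 -m handwheel '[[[22,255,0,0,0,0,91],[22,255,0,0,0,0,91],[22,255,0,0,0,0,91],[22,255,0,0,0,0,91],[22,255,0,0,0,0,91],[22,255,0,0,0,0,91],[22,255,0,0,0,0,91],[22,255,75,0,0,0,91],[22,255,75,0,0,0,91],[22,255,75,0,0,0,91],[22,255,75,0,0,0,91]]]'
python3 - <<'E'
from m import *
from d import d
d((608.3,187.3,17))
im,W=cloud("side"); save("s3",im[90:300,180:400],3.5)
P=near(W,(543,-61),45,62,74); print("spacer top",len(P),cv2.minEnclosingCircle(P[:,:2].astype(np.float32)),P[:,2].mean())
im,W=cloud("top"); save("t3",im,1.4)
P=near(W,(543,-61),45,60,74); print("spacer top",len(P),cv2.minEnclosingCircle(P[:,:2].astype(np.float32)) if len(P) else "")
E
```

```text
time_s: 8.55
ee_pos: [606.2, 186.0, 97.8]
ee_rot: [-0.532, -3.092, 0.003]
ft_force: [0.7, -0.1, 0.8]
grip_width: 90.9
t 8.55 pos [606.2 186.   97.8] w 90.9 F [ 0.7 -0.1  0.8] yaw 70.47 tilt [-0.0047 -0.0013]
(608.3, 187.3, 17) -> [-1.9  2.2 80.8]
spacer top 276 ((543.1160278320312, -62.290035247802734), 28.268962860107422) 65.9506598185936
spacer top 484 ((542.622314453125, -60.36435317993164), 26.945314407348633)
```

View pics/s3.png

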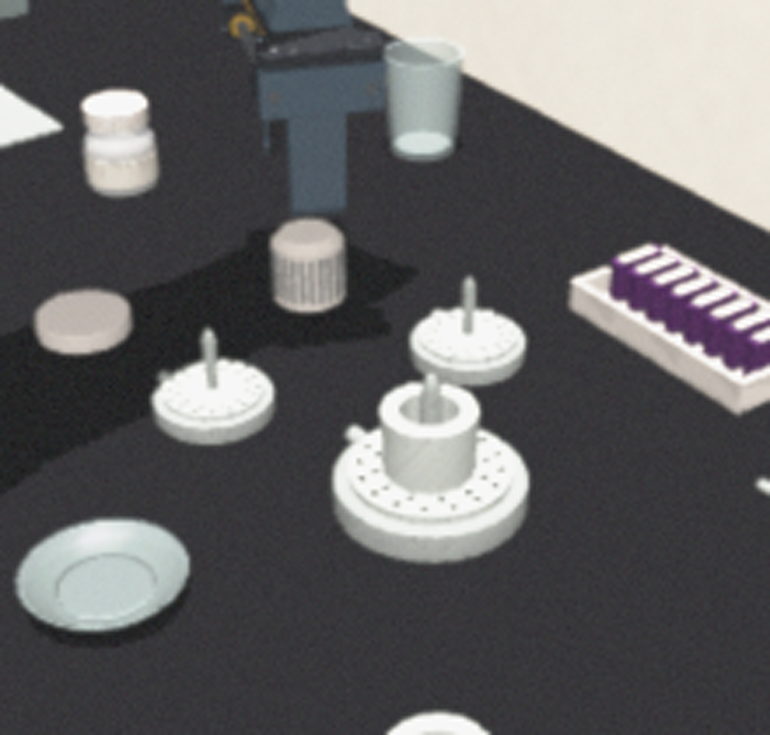

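The spacer stands flat and concentric on the disc, its top at z=66 and the post showing inside its hole at (432,400). The gripper is over the cap at (310,265). Now I'll grasp the cap and lift it.

```bash
python3 -m handwheel '[[[0,1,30,0,0,0,91],[0,1,60,0,0,0,91],[0,1,80,0,0,0,91],[0,1,83,0,0,0,91],[0,1,83,0,0,0,91],[0,1,83,0,0,0,40],[0,1,83,0,0,0,40],[0,1,83,0,0,0,40],[0,1,83,0,0,0,40],[0,1,83,0,0,0,40],[0,1,83,0,0,0,40],[0,1,83,0,0,0,40],[0,1,83,0,0,0,40],[0,1,83,0,0,0,40],[0,1,83,0,0,0,40]]]' 25; python3 d.py; python3 -m handwheel '[[[0,0,-30,0,0,0,40],[0,0,-60,0,0,0,40],[0,0,-90,0,0,0,40],[0,0,-120,0,0,0,40],[0,0,-130,0,0,0,40],[0,0,-130,0,0,0,40],[0,0,-130,0,0,0,40],[0,0,-130,0,0,0,40]]]'; python3 d.py 543.2,-61,147
```

```text
time_s: 9.9
ee_pos: [608.3, 187.6, 17.2]
ee_rot: [0.533, 3.096, 0.0]
ft_force: [-1.2, -0.6, 5.3]
grip_width: 49.7
t 9.9 pos [608.3 187.6  17.2] w 49.7 F [-1.2 -0.6  5.3] yaw 70.48 tilt [0.0001 0.    ]
time_s: 10.57
ee_pos: [607.2, 187.3, 145.1]
ee_rot: [-0.532, -3.094, 0.002]
ft_force: [0.9, 0.6, -1.3]
grip_width: 49.9
t 10.57 pos [607.2 187.3 145.1] w 49.9 F [ 0.9  0.6 -1.3] yaw 70.47 tilt [-0.0022 -0.0006]
(543.2, -61, 147) -> [ -22.7 -255.4   -1.6]
```

```bash
python3 -m handwheel '[[[-4,-43,0,0,0,0,40],[-7,-83,0,0,0,0,40],[-10.5,-123,0,0,0,0,40],[-14,-163,0,0,0,0,40],[-17,-203,0,0,0,0,40],[-20,-240,0,0,0,0,40],[-22,-256,0,0,0,0,40],[-22,-256,0,0,0,0,40],[-22,-256,0,0,0,0,40],[-22,-256,0,0,0,0,40]]]'
python3 - <<'E'
from m import *
from d import d
d()
im,W=cloud("side"); save("s4",im[90:300,200:420],3.5)
for a in range(122,146,4):
    P=near(W,(543,-63),40,a,a+4); print(a,len(P),circ(P,25).round(1) if len(P)>5 else "")
E
```

```text
time_s: 11.4
ee_pos: [542.9, -60.6, 145.9]
ee_rot: [-0.533, -3.094, -0.0]
ft_force: [-0.6, 1.1, -0.8]
grip_width: 49.5
t 11.4 pos [542.9 -60.6 145.9] w 49.5 F [-0.6  1.1 -0.8] yaw 70.47 tilt [-0.0017  0.0003]
122 0 
126 8 [543.6 -60.7]
130 38 [543.4 -61.7]
134 20 [543.5 -65.5]
138 37 [542.4 -70.4]
142 52 [542.  -72.3]
```

View pics/s4.png

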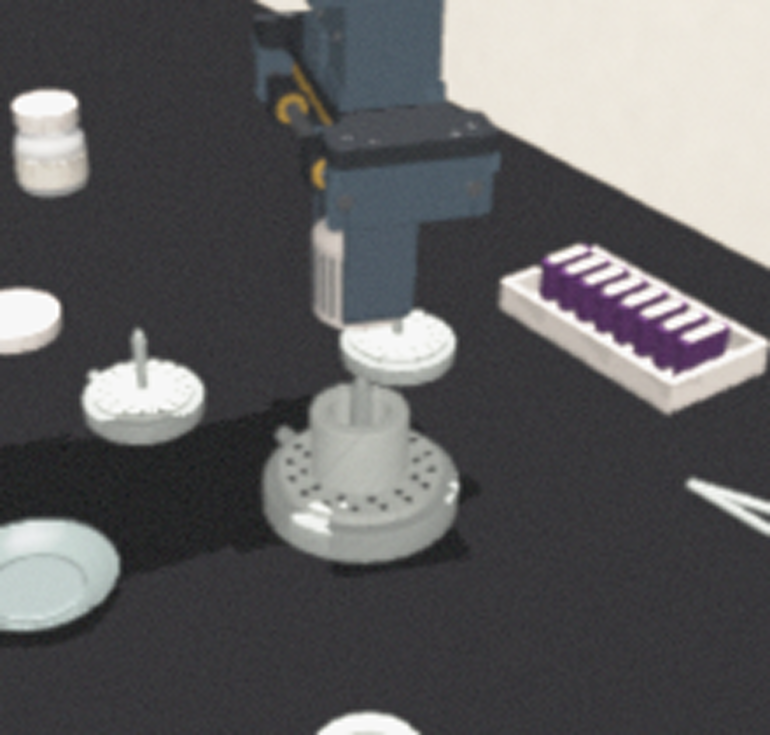

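The cap is upright, its lower rim at about (361,325), in line with the post and spacer at (361,395) to within 1 mm by the fit. I'll lower it.

```bash
python3 -m handwheel '[[[0,0,20,0,0,0,40],[0,0,40,0,0,0,40],[0,0,55,0,0,0,40],[0,0,60,0,0,0,40],[0,0,60,0,0,0,40],[0,0,60,0,0,0,40],[0,0,61,0,0,0,40],[0,0,62,0,0,0,40],[0,0,62.5,0,0,0,40],[0,0,62.5,0,0,0,40]]]'; python3 d.py
```

```text
time_s: 12.28
ee_pos: [543.5, -61.1, 84.8]
ee_rot: [0.533, 3.095, 0.0]
ft_force: [-0.3, -0.2, -0.5]
grip_width: 49.5
t 12.28 pos [543.5 -61.1  84.8] w 49.5 F [-0.3 -0.2 -0.5] yaw 70.47 tilt [ 0.0006 -0.0001]
```

```bash
python3 -m handwheel '[[[0,0,0.5,0,0,0,40],[0,0,1,0,0,0,40],[0,0,1.5,0,0,0,40],[0,0,1.5,0,0,0,40],[0,0,1.5,0,0,0,40]]]'; python3 d.py
```

```text
time_s: 12.7
ee_pos: [543.4, -61.1, 83.2]
ee_rot: [0.533, 3.096, 0.0]
ft_force: [-1.1, 0.1, 5.1]
grip_width: 49.2
t 12.7 pos [543.4 -61.1  83.2] w 49.2 F [-1.1  0.1  5.1] yaw 70.47 tilt [ 0.0001 -0.    ]
```

Contact at exactly the predicted 83.2 mm. I'll release, rise and step aside.

```bash
python3 -m handwheel '[[[0,0,0,0,0,0,91],[0,0,0,0,0,0,91],[0,0,0,0,0,0,91],[0,0,0,0,0,0,91],[0,0,0,0,0,0,91],[0,0,0,0,0,0,91],[0,0,-15,0,0,0,91],[0,0,-40,0,0,0,91],[0,0,-80,0,0,0,91],[0,0,-110,0,0,0,91],[0,40,-120,0,0,0,91],[0,80,-120,0,0,0,91],[0,120,-120,0,0,0,91],[0,160,-120,0,0,0,91],[0,200,-120,0,0,0,91],[0,200,-120,0,0,0,91],[0,200,-120,0,0,0,91],[0,200,-120,0,0,0,91]]]'
python3 - <<'E'
from m import *
from d import d
d()
im,W=cloud("side"); a=im[150:270,240:370]
P=near(W,(543,-61),45,108,125); print("cap top z",len(P),np.median(P,0),P[:,2].std())
im,W=cloud("top")
P=near(W,(543,-61),45,106,125); print("cap top",len(P),cv2.minEnclosingCircle(P[:,:2].astype(np.float32)),np.median(P[:,2]))
save("end",np.hstack([cv2.resize(a,(390,360)),cv2.resize(im[150:270,240:370],(390,360))]))
E
```

```text
time_s: 14.2
ee_pos: [609.8, 127.2, 202.6]
ee_rot: [-0.532, -3.096, 0.001]
ft_force: [0.2, -0.2, 0.2]
grip_width: 90.8
t 14.2 pos [609.8 127.2 202.6] w 90.8 F [ 0.2 -0.2  0.2] yaw 70.51 tilt [-0.0007 -0.0003]
cap top z 338 [538.48885438 -70.32166758 115.37350475] 2.5090841149207455
cap top 726 ((543.706787109375, -60.61396026611328), 25.200191497802734) 114.32157921164422
```

View pics/end.png

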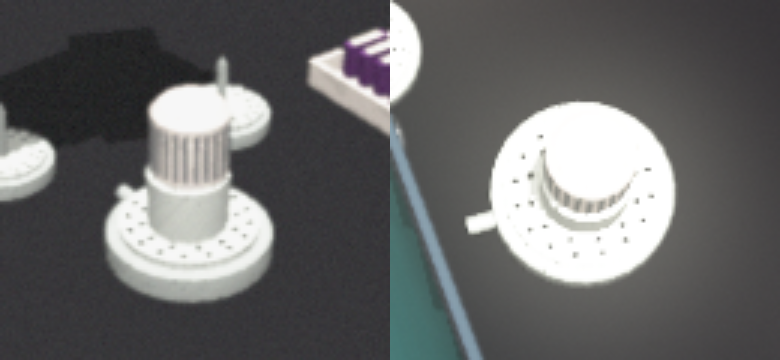

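The picture shows the cap at (190,140) sitting level and concentric on the spacer at (188,205), with the robot clear of it. I'm handing the job in.

```bash
python3 -c "
from cell import robot
print(robot.finish_job())"
```

```text
the job is handed in; nothing more can be done
None
```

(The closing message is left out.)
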